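# Turn the solder pump round in its holster by way of the spring clip

### The arm

A 6-joint arm with a two-finger parallel gripper is mounted at the origin on a cart in front of the work surface, level with it; the furniture and walls round the work are solid. World frame = base frame: x ahead of the robot, y to its left, z up, the work surface at z = 0. Lengths are in m, angles in rad, forces in N, time in s.
With the tool pointing down it reaches from about 0.25 to 0.775 m from the base axis. Payload 8.9 kg.
Tool frame: the origin (TCP) lies between the finger pads; the fingertips stand tip_extent ahead of it and the grasp point (between the pads) lies 8 mm behind it (tip_extent is the distance from the TCP to the fingertips, in m); z points along the fingers, y is the direction in which the jaws open and shut (so a half turn about z gives the same grasp; the last joint's range is limited). The gripper opens to 85 mm and grips with 20 to 120 N. Pads are 22 mm wide; open, the fingers measure 114 mm over their backs; the gripper's body (76 mm by 85 mm) begins 54 mm behind the grasp point. The pads swing forward as they close: fully open they stand 13 mm farther back than shut.
Start: joints at [-1.334, 0.291, -0.153, 1.127, 0, 1.431], TCP at [0.193, -0.488, 0.242] pointing down, gripper open.
Joint ranges: [-2.52, 2.52], [-0.91, 1.74], [-1.3, 1.37], [-1.96, 2.02], [-1.52, 1.47], [-3.14, 3.14]. Speed limits (rad/s): [2.22, 2.22, 2.79, 3.14, 3.14, 3.14].

### API

Orientations are given as a unit quaternion [w, x, y, z].
In Python, from rig import get_state, capture, close_job, tip_extent gives the robot as it stands.
- The arm moves only by the tool play_rows, never from a script. Its argument "commands" is a list of rows, each an object with "fingers": the gripper's target within -1 to 1 (shut at 1, half-way at 0, fully open at -1); "delta_pos": the shift along the world's x, y, z scaled (see below), a list of three; "turn": the turn, a rotation vector about the world's x, y, z scaled (see below), a list of three. A call has 1 to 10 rows; each row is the pose to reach, as a shift and turn from the pose commanded when the call began; what a row does not reach only later rows make up. The controller multiplies each number of a shift by 0.2 m and each number of a turn by 0.5 rad. A row lasts 1/12 s, in which the tool goes at most 41.7 mm and 7.16 degrees, less where a joint would pass 70% of its speed; a pose out of reach is approached as far as the arm can. A call with a number of a shift or a turn outside -1 to 1 is refused whole. A call with a gripper value outside its range is refused whole. The fingers move at their own pace and stop on an object; "newtons" is the grip in N (left out, the last holds). Time passes only in rows, so rows that repeat a pose let the fingers close. It gives the time, the measured TCP pose, the force and the opening at its end, in the units of the state.
- get_state(): the state, without advancing time (a new reading comes with each control period).
- capture(name): name is "scene" or "top"; returns a dict with "frame" (420x560x3 uint8, red, green, blue), "vfov" (degrees; the focal length in pixels is half the picture's height over the tangent of half this angle, whatever the lens; pixels are square), "cx", "cy" (the principal point, pixels), "xyz" and "rotation" of the camera in the world. Camera axes: x right, y down, z forward; pixel columns grow to the right and rows downward; lengths in m; the calibration is good to about 2 mm. A picture is of the moment at which its call begins. There is no depth.
- close_job(): hands the job in, once; it reports no verdict.
The state is a dict: "t": time; "joint_pos": joint angles; "dq": joint speeds; "tau": joint torques, N m; "tool_pos": TCP position; "tcp_rot": TCP orientation; "wrist_force": force on the tool from outside, world axes, zero at the start; "wrist_torque": the same for the moment, N m; "finger_gap": finger opening in m.
Only numpy, scipy, OpenCV 4.12 (cv2) and the standard library are available. Lean on these libraries where they do the work, as an engineer would, in place of code of your own. Each camera call takes 0.05 s, during which the arm holds its last target. There are 200 camera calls.

### The job

The solder pump was put away the wrong way round, nozzle out. Draw it out of the holster, press its middle fully down into the spring clip so that it lies level there, let go, take it again by its tail end and push it back into the holster nozzle first, fully home, and let go. Never lay or drop the pump on the desk, and leave the transformer, the tin and the roll of tape near the work where they are.

Things in the scene. Friction and masses are not known exactly. Their poses are not given: they have to be found in the camera images.
- holster: Tool holster: bare sheet-metal sleeve, fixed on a black pedestal and a dark base plate 86 x 74 x 6 mm. Origin on the desk under the sleeve's middle. The sleeve lies level along x: open at -x (mouth, roughly toward the robot), closed at +x. Inside: 90 mm deep (x -45 to +45), 25 mm wide (y), 25 mm high (z 30 to 55 mm), walls 3 mm. Does not move.
- holster_mouth (a point): Centre of the sleeve's mouth, 42.5 mm above the desk; axes as the holster's, x points into the sleeve. Flared lips stand 13 mm out in front of it and widen the opening to about 38 mm. A pump lying in the sleeve has its axis 39.5 mm above the desk. Fully home, the pump stands 86 mm out of it.
- clip: Spring clip: a black saddle between two sprung steel leaves, on a dark base plate 80 x 56 x 6 mm. Origin on the desk under its middle; does not move. It holds a 19 mm rod lying level along the clip's y axis (either way round). The leaves are 22 mm long (y), spread outward in x and close by spring; rounded lips leave 14 mm between them, above these a funnel 35 mm wide at 71 mm above the desk.
- clip_seat (a point): Where the axis of a fully seated rod lies, 50 mm above the desk; axes as the clip's. The lips are 8 mm higher. Pushing the pump down past them takes roughly 5 to 15 N, and it may pivot in a grasp to one side of the clip, so that its far half needs a push down as well; pulling it up takes about as much; it can also be slid out endways.
- pump: Solder pump: blue plastic rod, 176 mm long along its y axis, 50 to 100 g. Origin midway along, 9.5 mm below its axis as it lies at the start. It is 19 mm thick from y = -62 to +68 mm; the nozzle (y -88 to -62) tapers to the eye but takes up room like the 19 mm rod; the tail is a 12 mm knob (to +88). It starts level in the holster tail first, nozzle out, its inner end up to 16 mm short of the back.
- pump_mid (a point): Point on the pump's axis midway along its length (axes as the pump's).
- pump_nozzle (a point): Centre of the pump's nozzle end, 88 mm from pump_mid.
- pump_tail (a point): Centre of the pump's other end (plunger knob), 88 mm from pump_mid.
- transformer: Bystander: small transformer, 47 x 53 x 44 mm, origin under its middle.
- flux_tin: Bystander: flat round tin nearest the robot, 51 mm across, 18 mm high, origin under its middle.
- tape: Bystander: roll of black tape on the right front of the desk, 58 mm across, 19 mm high, origin under its middle.
Not all that is in view belongs to the job. What is shaped like the holster but turquoise is not meant.

How it is judged:
On the way, in this order (a step that is already met when the one before it is completed fails the run):
1. the pump is drawn right out of the holster (x of pump_tail in the frame of holster_mouth below -0.005 m and contact force between pump and holster below 0.05 N), for 0.05 s.
2. the pump is seated in the spring clip, near its middle, and let go (distance between pump_mid and clip_seat below 0.03 m and x of pump_mid in the frame of clip_seat between -0.004 and 0.004 m and z of pump_mid in the frame of clip_seat below 0.004 m and angle between the y axis of pump and the y axis of clip, either way round below 0.12 rad and contact force between the fingers and pump below 0.05 N and linear speed of pump below 0.02 m/s), for 0.2 s.
3. the pump is held by its tail half, clear of the clip (contact force between the fingers and pump above 1 N and y of the grasp point in the frame of pump_mid above 0.01 m and contact force between pump and clip below 0.05 N and distance between pump_mid and clip_seat above 0.04 m), for 0.05 s.
At the end, for the whole second after the job is handed in: The pump lies at rest and released in the holster's sleeve, nozzle end inside and no more than 5 mm short of the sleeve's back wall, in line with the sleeve within 0.12 rad, tail end standing out of the mouth (x of pump_nozzle in the frame of holster_mouth above 0.085 m and y of pump_nozzle in the frame of holster_mouth between -0.006 and 0.006 m and angle between the y axis of pump and the x axis of holster, either way round below 0.12 rad and height (world z) of pump_mid below 0.048 m and linear speed of pump below 0.01 m/s); the robot touches nothing.
It fails at once if the pump touched down on the desk (height (world z) of pump_mid below 0.025 m or height (world z) of any of pump_nozzle, pump_tail below 0.013 m).
It fails at once if the transformer, tin or tape was moved more than 20 mm (distance of any of transformer, flux_tin, tape from where it was at the start of the episode above 0.02 m).
It also fails if it takes over 72 s, if anything falls off the work surface, if the arm or the gripper's body presses on something with over 40 N, if the wrist force passes 120 N, or if a joint passes its speed limit or range.

## Working session

There is one attempt and no reset: what is moved stays moved. The work goes in short steps, Python scripts to look and compute and a tool call to move; the robot and the scene stay as the last step left them, time stands still between calls to the robot, and variables do not carry over. Pictures are saved under pics/ and viewed, on a budget of 10 in all, crops included, one or two more only if the job needs it, and the job is handed in when it is done.

Besides the shell and the picture viewer there is one more tool, called after "Call:" as name(argument=value, ...) on one line, values as JSON. play_rows: Moves the arm, as the interface text tells. Its arguments: {"type":"object","properties":{"commands":{"type":"array"},"newtons":{"type":"number"}},"required":["commands"]}

```bash
mkdir -p pics; ls
python3 - <<'E'
from rig import *
import cv2
print(get_state(), tip_extent)
for n in("scene","top"):
    c=capture(n); cv2.imwrite(f"pics/{n}0.png",c["frame"][:,:,::-1]); print({k:v for k,v in c.items() if k!="frame"})
E
```

```text
pics
{'t': 0.0, 'joint_pos': array([-1.33432236e+00,  2.91265992e-01, -1.54131512e-01,  1.12669527e+00,
       -9.93812406e-06,  1.43150581e+00]), 'dq': array([-4.53319662e-04,  2.20280200e-05, -8.79530580e-04,  1.35487754e-04,
       -1.06060339e-04,  1.34601545e-04]), 'tau': array([ 1.19542624e-04, -5.37148368e+01,  3.31367505e+01,  1.61504536e-02,
       -1.62637803e-04, -2.14561067e-05]), 'tool_pos': array([ 0.19257116, -0.48794988,  0.24173778]), 'tcp_rot': array([-6.47219574e-04,  9.82401784e-01,  1.86778787e-01, -3.64492247e-05]), 'wrist_force': array([-0.40088455, -0.06110882, -0.64034554]), 'wrist_torque': array([-0.02258971, -0.07461097, -0.01455335]), 'finger_gap': 0.08553352039170127} 0.011
{'vfov': 42.042838849197224, 'cx': 270.5956832852007, 'cy': 210.9438722071717, 'xyz': array([-0.10901406, -0.82527701,  0.62230181]), 'rotation': array([-0.46553075,  0.81390938, -0.29546265,  0.18312417])}
{'vfov': 44.68974782455368, 'cx': 287.41821932011266, 'cy': 216.33184915352234, 'xyz': array([ 0.48383532, -0.10993807,  1.00498632]), 'rotation': array([ 0.00652028, -0.70365754,  0.71028786, -0.01773983])}
```

View pics/top0.png

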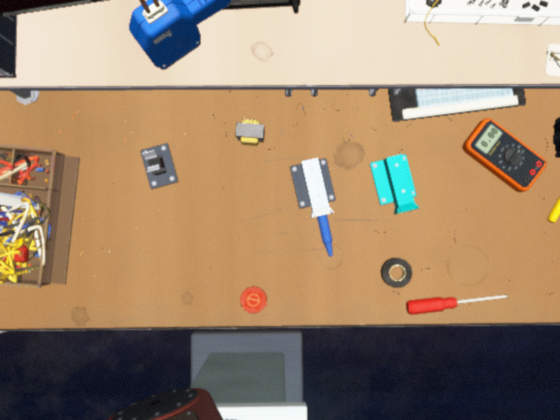

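View pics/scene0.png

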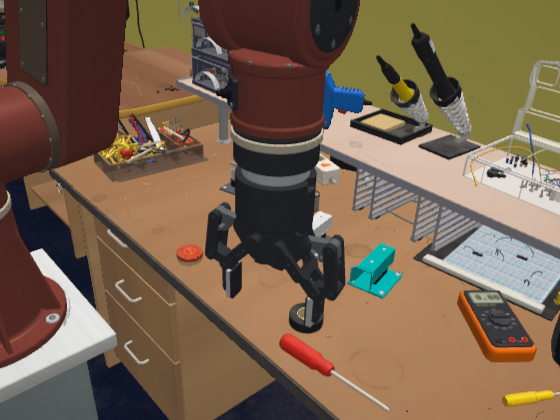

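The top view shows the pump, nozzle toward the robot, at (330,250)→(322,210). There are two holster-like shapes: bare metal with a dark base at (314,185), and turquoise at (395,183). The bare-metal one with the blue pump in it fits the description. The clip is at (158,166), the transformer at (250,131), the tin at (253,299) and the tape at (397,272). I'll confirm with an enlarged crop.

```bash
cat > h.py <<'E'
import numpy as np, cv2
from rig import *
from scipy.spatial.transform import Rotation as R
def cam(n):
    c=capture(n); q=c["rotation"]; c["R"]=R.from_quat([q[1],q[2],q[3],q[0]]).as_matrix()
    c["f"]=c["frame"].shape[0]/2/np.tan(np.radians(c["vfov"]/2)); return c
def plane(c,px,z):
    px=np.atleast_2d(px).astype(float)
    d=np.c_[(px[:,0]-c["cx"])/c["f"],(px[:,1]-c["cy"])/c["f"],np.ones(len(px))]@c["R"].T
    return c["xyz"]+d*((z-c["xyz"][2])/d[:,2])[:,None]
def proj(c,p):
    v=(np.atleast_2d(p)-c["xyz"])@c["R"]; return v[:,:2]/v[:,2:]*c["f"]+[c["cx"],c["cy"]]
def blue(c):
    h=cv2.cvtColor(c["frame"],cv2.COLOR_RGB2HSV); return cv2.inRange(h,(105,130,60),(130,255,255))
def crop(c,x,y,w,h,s): return cv2.resize(c["frame"][y:y+h,x:x+w,::-1],None,fx=s,fy=s,interpolation=cv2.INTER_CUBIC)
E
python3 - <<'E'
from h import *
c=cam("top")
a=crop(c,270,145,75,120,5);b=crop(c,130,135,60,60,6)
im=np.zeros((600,740,3),np.uint8); im[:600,:375]=a; im[:360,378:738]=b
cv2.imwrite("pics/c1.png",im)
m=blue(c)[195:265,300:350]; ys,xs=np.nonzero(m); p=np.c_[xs+300,ys+195]
P=plane(c,p,.0425)[:,:2]
print(len(p), P.min(0),P.max(0)); print(cv2.minAreaRect(P.astype(np.float32)))
print(cv2.fitLine(P.astype(np.float32),cv2.DIST_L2,0,.001,.001).ravel())
# dark base plates
g=c["frame"].max(2)
for x,y,w,h in((282,145,60,80),(135,135,50,60)):
    k=(cv2.inRange(c["frame"],(0,0,0),(95,95,95)))[y:y+h,x:x+w]
    n,l,s,ce=cv2.connectedComponentsWithStats(k); 
    ys,xs=np.nonzero(k); q=np.c_[xs+x,ys+y]
    r=cv2.minAreaRect(plane(c,q,.006)[:,:2].astype(np.float32)); print(r, cv2.boxPoints(r).tolist())
E
```

```text
274 [ 0.44508665 -0.20685482] [ 0.51685224 -0.1830278 ]
((0.4809562563896179, -0.19770053029060364), (0.0739540383219719, 0.01572415977716446), 12.339219093322754)
[ 0.9782137   0.20760027  0.4857953  -0.19642961]
((0.0, 0.0), (0.0, 0.0), 0.0) [[0.0, 0.0], [0.0, 0.0], [0.0, 0.0], [0.0, 0.0]]
((0.6191591620445251, 0.12825089693069458), (0.03544093668460846, 0.02954111248254776), 18.18657875061035) [[0.597713828086853, 0.13675281405448914], [0.6069339513778687, 0.10868743062019348], [0.6406044960021973, 0.11974897980690002], [0.6313843727111816, 0.14781436324119568]]
```

View pics/c1.png

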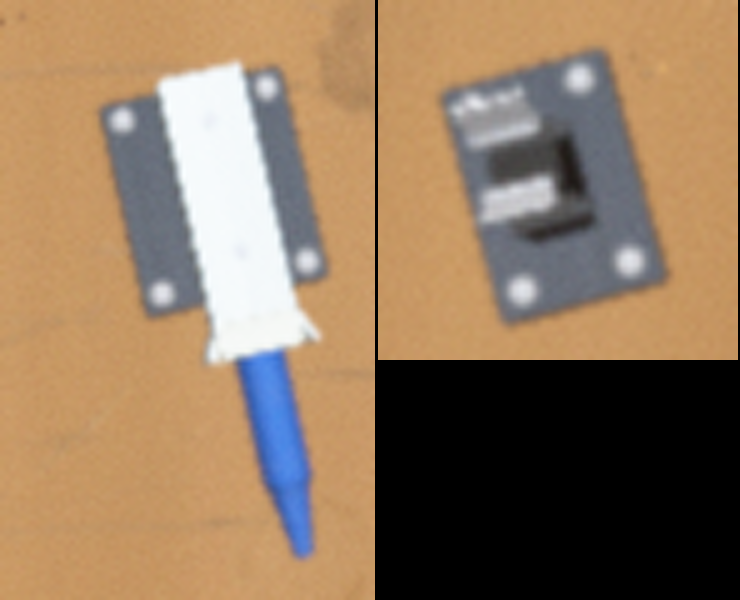

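Confirmed: the bare-metal sleeve holds the blue pump; its base corners and the clip's base corners are clear in the crop. Now I'll turn them into poses.

Run:
```python
from h import *
c=cam("top")
def un(p,s,ox,oy,x0=0): p=np.array(p,float); p[:,0]-=x0; return (p+.5)/s-.5+[ox,oy]
for name,px,z in(("hbase",un([(100,105),(280,68),(327,275),(147,318)],5,270,145),.006),
 ("cbase",un([(442,92),(605,48),(666,278),(506,325)],6,130,135,378),.006),
 ("sleeve",un([(158,80),(242,62),(297,305),(213,325)],5,270,145),.058)):
    P=plane(c,px,z)[:,:2]; e=[P[1]-P[0],P[2]-P[1],P[2]-P[3],P[3]-P[0]]
    print(name,P.round(4).tolist(),P.mean(0).round(4),[np.linalg.norm(v).round(4) for v in e],
      [np.degrees(np.arctan2(*(-v)[::-1])).round(1) for v in (e[1],e[3])],[(np.degrees(np.arctan2(*(-v)[::-1]))+90).round(1) for v in (e[0],e[2])])
print("nozzle",plane(c,un([(304,556)],5,270,145),.0395))
print("others",plane(c,[(250,131),(253,299),(397,272)],.02))
```

```text
hbase [[0.6177, -0.1312], [0.6318, -0.2022], [0.55, -0.2196], [0.5338, -0.1488]] [ 0.5833 -0.1754] [np.float64(0.0723), np.float64(0.0836), np.float64(0.0727), np.float64(0.0857)] [np.float64(12.1), np.float64(11.8)] [np.float64(191.2), np.float64(192.9)]
cbase [[0.6507, 0.1608], [0.6648, 0.1078], [0.5893, 0.0881], [0.5744, 0.14]] [0.6198 0.1242] [np.float64(0.0548), np.float64(0.078), np.float64(0.054), np.float64(0.0791)] [np.float64(14.6), np.float64(15.2)] [np.float64(194.9), np.float64(196.0)]
sleeve [[0.6199, -0.1518], [0.6264, -0.1832], [0.5355, -0.2026], [0.5284, -0.1713]] [ 0.5776 -0.1772] [np.float64(0.0321), np.float64(0.0929), np.float64(0.0321), np.float64(0.0936)] [np.float64(12.1), np.float64(12.0)] [np.float64(191.7), np.float64(192.9)]
nozzle [[ 0.44158484 -0.20588449  0.0395    ]]
others [[ 0.68371931 -0.05479816  0.02      ]
 [ 0.3596422  -0.05823069  0.02      ]
 [ 0.40822723 -0.33605592  0.02      ]]
```

Call:
play_rows(commands=[{"fingers": -1,"delta_pos": [0.5,0.5,0],"turn": [0,0,-0.166]},{"fingers": -1,"delta_pos": [1,1,0],"turn": [0,0,-0.332]},{"fingers": -1,"delta_pos": [1,1,0],"turn": [0,0,-0.332]},{"fingers": -1,"delta_pos": [1,1,0],"turn": [0,0,-0.332]},{"fingers": -1,"delta_pos": [1,1,0],"turn": [0,0,-0.332]},{"fingers": -1,"delta_pos": [1,1,0],"turn": [0,0,-0.332]},{"fingers": -1,"delta_pos": [1,1,0],"turn": [0,0,-0.332]},{"fingers": -1,"delta_pos": [1,1,0],"turn": [0,0,-0.332]},{"fingers": -1,"delta_pos": [1,1,0],"turn": [0,0,-0.332]}], newtons=60)

```text
t: 0.95
tool_pos: [0.3936, -0.287, 0.2422]
tcp_rot: [-0.0, 0.994, 0.106, -0.0]
wrist_force: [-0.2, -0.9, 0.7]
finger_gap: 0.0858
```

Call:
play_rows(commands=[{"fingers": -1,"delta_pos": [0.504,0.466,0],"turn": [0,0,0]},{"fingers": -1,"delta_pos": [0.504,0.466,0],"turn": [0,0,0]},{"fingers": -1,"delta_pos": [0.504,0.466,-0.2],"turn": [0,0,0]},{"fingers": -1,"delta_pos": [0.504,0.466,-0.8],"turn": [0,0,0]},{"fingers": -1,"delta_pos": [0.504,0.466,-0.8],"turn": [0,0,0]},{"fingers": -1,"delta_pos": [0.504,0.466,-0.8],"turn": [0,0,0]},{"fingers": -1,"delta_pos": [0.504,0.466,-0.8],"turn": [0,0,0]},{"fingers": -1,"delta_pos": [0.504,0.466,-0.8],"turn": [0,0,0]},{"fingers": -1,"delta_pos": [0.504,0.466,-0.8],"turn": [0,0,0]}])

```text
t: 1.7
tool_pos: [0.4928, -0.1959, 0.0821]
tcp_rot: [-0.0, 0.995, 0.104, -0.001]
wrist_force: [0.2, -0.8, 0.0]
finger_gap: 0.0855
```

Call:
play_rows(commands=[{"fingers": -1,"delta_pos": [0.003,0.005,-0.15],"turn": [0,0,0]},{"fingers": -1,"delta_pos": [0.003,0.005,-0.253],"turn": [0,0,0]},{"fingers": -1,"delta_pos": [0.003,0.005,-0.253],"turn": [0,0,0]},{"fingers": 1,"delta_pos": [0.003,0.005,-0.253],"turn": [0,0,0]},{"fingers": 1,"delta_pos": [0.003,0.005,-0.253],"turn": [0,0,0]},{"fingers": 1,"delta_pos": [0.003,0.005,-0.253],"turn": [0,0,0]},{"fingers": 1,"delta_pos": [0.003,0.005,-0.253],"turn": [0,0,0]},{"fingers": 1,"delta_pos": [0.003,0.005,-0.253],"turn": [0,0,0]},{"fingers": 1,"delta_pos": [0.003,0.005,-0.253],"turn": [0,0,0]},{"fingers": 1,"delta_pos": [0.003,0.005,-0.253],"turn": [0,0,0]}], newtons=60)

```text
t: 2.53
tool_pos: [0.4946, -0.1945, 0.0323]
tcp_rot: [0.0, 0.995, 0.105, 0.0]
wrist_force: [-0.9, -0.9, 3.6]
finger_gap: 0.0169
```

Call:
play_rows(commands=[{"fingers": 1,"delta_pos": [0,0,0.008],"turn": [0,0,0]},{"fingers": 1,"delta_pos": [-0.1,-0.0214,0.01],"turn": [0,0,0]},{"fingers": 1,"delta_pos": [-0.2,-0.0429,0.01],"turn": [0,0,0]},{"fingers": 1,"delta_pos": [-0.3,-0.0643,0.01],"turn": [0,0,0]}])

```text
t: 2.87
tool_pos: [0.4333, -0.2067, 0.0335]
tcp_rot: [-0.0, 0.994, 0.105, -0.0]
wrist_force: [0.2, -0.2, -0.6]
finger_gap: 0.0174
```

Run:
```python
from h import *
print(get_state())
a=cam("top");b=cam("scene")
im=np.zeros((560,800,3),np.uint8)
im[:,:400]=crop(a,260,160,100,140,4); im[:420,400:]=crop(b,200,170,160,168,2.5)[:420,:400]
cv2.imwrite("pics/g1.png",im)
```

```text
{'t': 2.8667, 'joint_pos': array([-5.97632470e-01,  4.40201343e-01, -5.64033126e-01,  5.67187359e-01,
        1.41934582e-04,  2.33320502e+00]), 'dq': array([-0.37071172, -0.28611417, -0.52692264, -0.23978554, -0.00261163,
       -0.36144407]), 'tau': array([  4.09685344, -51.62966967,  25.23403823,   0.67007203,
         0.08065217,   0.64376716]), 'tool_pos': array([ 0.43325742, -0.20666508,  0.03352105]), 'tcp_rot': array([-2.56339358e-04,  9.94452870e-01,  1.05182635e-01, -1.92715597e-04]), 'wrist_force': array([ 0.15174089, -0.20534287, -0.58431879]), 'wrist_torque': array([-0.06423002,  0.04179153, -0.03010995]), 'finger_gap': 0.01737459859255127}
```

View pics/g1.png

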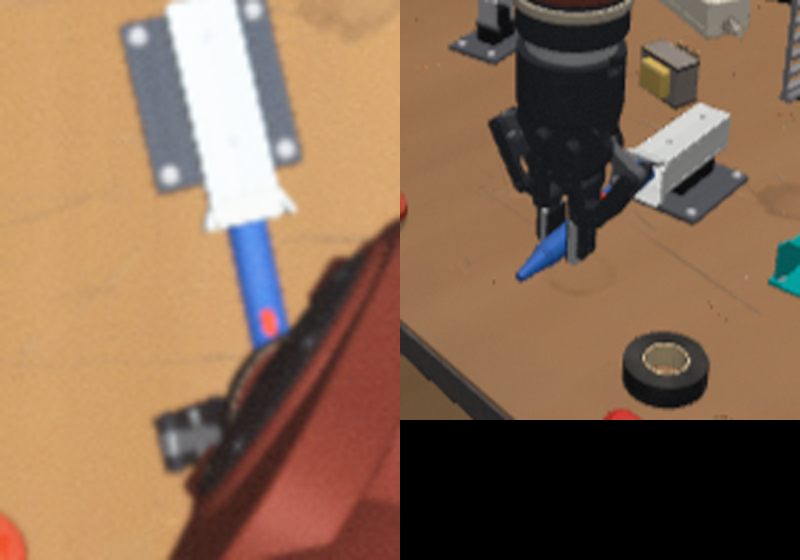

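The pump is gripped and coming out with the gripper; the blue body shows at (255,270) between lips and jaws. I'll draw it the rest of the way.

Call:
play_rows(commands=[{"fingers": 1,"delta_pos": [-0.12,-0.0257,0],"turn": [0,0,0]},{"fingers": 1,"delta_pos": [-0.24,-0.0514,0],"turn": [0,0,0]},{"fingers": 1,"delta_pos": [-0.3,-0.0643,0],"turn": [0,0,0]},{"fingers": 1,"delta_pos": [-0.3,-0.0643,0],"turn": [0,0,0]},{"fingers": 1,"delta_pos": [-0.3,-0.0643,0],"turn": [0,0,0]},{"fingers": 1,"delta_pos": [-0.3,-0.0643,0.3],"turn": [0,0,0]},{"fingers": 1,"delta_pos": [-0.3,-0.0643,0.6],"turn": [0,0,0]},{"fingers": 1,"delta_pos": [-0.3,-0.0643,0.6],"turn": [0,0,0]},{"fingers": 1,"delta_pos": [-0.3,-0.0643,0.6],"turn": [0,0,0]}], newtons=100)

```text
t: 3.72
tool_pos: [0.3785, -0.2223, 0.1601]
tcp_rot: [0.004, 0.994, 0.105, 0.004]
wrist_force: [1.3, -1.6, -0.3]
finger_gap: 0.0159
```

Call:
play_rows(commands=[{"fingers": 1,"delta_pos": [0.1,0.13,0],"turn": [0,0,0.25]},{"fingers": 1,"delta_pos": [0.2,0.26,0],"turn": [0,0,0.5]},{"fingers": 1,"delta_pos": [0.313,0.392,0],"turn": [0,0,0.75]},{"fingers": 1,"delta_pos": [0.313,0.392,0],"turn": [0,0,0.81]}])

```text
t: 4.05
tool_pos: [0.4411, -0.1377, 0.1543]
tcp_rot: [0.0, 0.951, 0.308, 0.002]
wrist_force: [-1.3, -0.4, -0.6]
finger_gap: 0.0158
```

Call:
play_rows(commands=[{"fingers": 1,"delta_pos": [0.1,0.13,0],"turn": [0,0,0.25]},{"fingers": 1,"delta_pos": [0.2,0.26,0],"turn": [0,0,0.5]},{"fingers": 1,"delta_pos": [0.313,0.392,0],"turn": [0,0,0.75]},{"fingers": 1,"delta_pos": [0.313,0.392,0],"turn": [0,0,0.81]}])

```text
t: 4.38
tool_pos: [0.5039, -0.0588, 0.1541]
tcp_rot: [0.0, 0.87, 0.493, 0.002]
wrist_force: [-1.0, -0.5, -0.9]
finger_gap: 0.0162
```

Call:
play_rows(commands=[{"fingers": 1,"delta_pos": [0.1,0.13,0],"turn": [0,0,0.25]},{"fingers": 1,"delta_pos": [0.2,0.26,0],"turn": [0,0,0.5]},{"fingers": 1,"delta_pos": [0.313,0.392,0],"turn": [0,0,0.75]},{"fingers": 1,"delta_pos": [0.313,0.392,0],"turn": [0,0,0.81]}])

```text
t: 4.72
tool_pos: [0.5664, 0.0202, 0.1539]
tcp_rot: [0.001, 0.753, 0.658, 0.002]
wrist_force: [-1.7, 0.6, -0.3]
finger_gap: 0.0157
```

Call:
play_rows(commands=[{"fingers": 1,"delta_pos": [0.1,0.13,0],"turn": [0,0,0.25]},{"fingers": 1,"delta_pos": [0.2,0.26,0],"turn": [0,0,0.5]},{"fingers": 1,"delta_pos": [0.313,0.392,0],"turn": [0,0,0.75]},{"fingers": 1,"delta_pos": [0.313,0.392,0],"turn": [0,0,0.82]},{"fingers": 1,"delta_pos": [0.313,0.392,0],"turn": [0,0,0.82]},{"fingers": 1,"delta_pos": [0.313,0.392,0],"turn": [0,0,0.82]}])

```text
t: 5.22
tool_pos: [0.6246, 0.0946, 0.1532]
tcp_rot: [-0.0, 0.608, 0.794, -0.0]
wrist_force: [-0.4, 0.4, -0.2]
finger_gap: 0.0159
```

Run:
```python
from h import *
s=get_state(); q=s["tcp_rot"]; print(s["tool_pos"],s["t"],R.from_quat([q[1],q[2],q[3],q[0]]).as_matrix().round(4)[:,0],s["finger_gap"],s["joint_pos"])
a=cam("top");b=cam("scene")
im=np.zeros((600,800,3),np.uint8)
im[:400,:600]=crop(a,110,95,150,100,4); v=crop(b,170,100,200,130,3) if 0 else crop(b,170,110,200,100,2)
im[400:600,:400]=v
cv2.imwrite("pics/g2.png",im)
```

```text
[0.62462438 0.09463269 0.15322533] 5.2167 [-2.604e-01  9.655e-01  1.000e-04] 0.015939660210037 [3.46943563e-02 5.49767670e-01 9.57913748e-03 1.03110558e+00
 2.92289101e-05 1.34210364e+00]
```

View pics/g2.png

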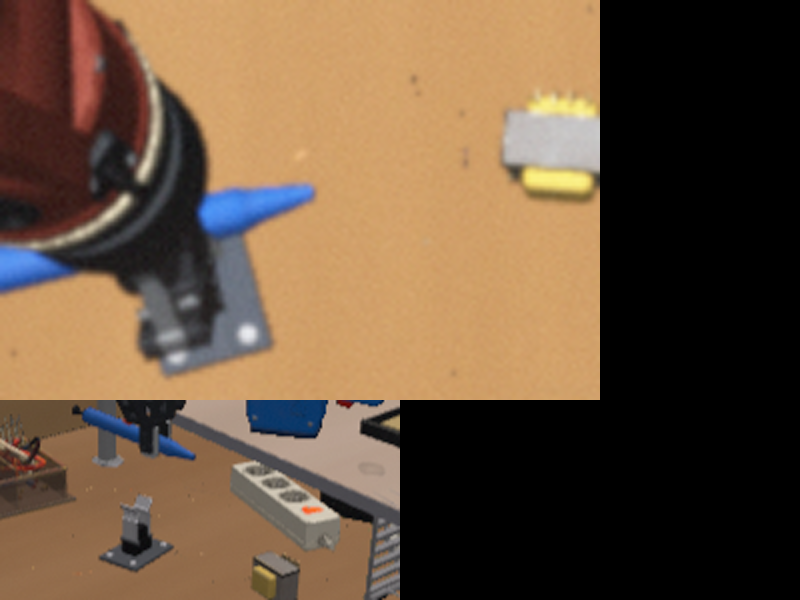

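Run:
```python
from h import *
b=cam("scene");a=cam("top")
t=np.array([.6246,.0946,.1532+.0072]); d=np.array([-.2604,.9655,0])
print("pred scene nozzle,tail",proj(b,[t-d*.054,t+d*.122]).round(1).tolist(),"obs nozzle 267.5,139 tail 207.5,115(knob black)")
print("top",proj(a,[t-d*.054,t+d*.122]).round(1).tolist(),"obs nozzle",(110+315/4,95+190/4))
m=blue(b);m[:, :170]=0;m[:100]=0;m[200:]=0;m[:,300:]=0;ys,xs=np.nonzero(m);i=xs.argmin();j=xs.argmax();print(xs[i],ys[i],xs[j],ys[j])
m=blue(a);m[:100]=0;m[:,220:]=0;m[200:]=0;ys,xs=np.nonzero(m)
P=np.c_[xs,ys]; print(cv2.fitLine(P.astype(np.float32),cv2.DIST_L2,0,.1,.1).ravel(),P[xs.argmin()],P[xs.argmax()])
print("clip seat top px",proj(a,[[.6198,.1242,.05]]))
```

```text
pred scene nozzle,tail [[266.6, 134.0], [206.0, 117.0]] obs nozzle 267.5,139 tail 207.5,115(knob black)
top [[186.6, 141.3], [83.3, 169.7]] obs nozzle (188.75, 142.5)
211 117 299 100
[  0.96784604  -0.25154343 138.43362    155.42256   ] [ 97 167] [187 142]
clip seat top px [[153.48826892 162.35577976]]
```

Call:
play_rows(commands=[{"fingers": 1,"delta_pos": [0.02,-0.016,0],"turn": [-0.22,-0.06,0]},{"fingers": 1,"delta_pos": [0.02,-0.016,-0.15],"turn": [-0.22,-0.06,0]},{"fingers": 1,"delta_pos": [0.02,-0.016,-0.3],"turn": [-0.22,-0.06,0]},{"fingers": 1,"delta_pos": [0.02,-0.016,-0.37],"turn": [-0.22,-0.06,0]},{"fingers": 1,"delta_pos": [0.02,-0.016,-0.37],"turn": [-0.22,-0.06,0]},{"fingers": 1,"delta_pos": [0.02,-0.016,-0.37],"turn": [-0.22,-0.06,0]}])

```text
t: 5.92
tool_pos: [0.628, 0.09, 0.0797]
tcp_rot: [0.045, 0.607, 0.792, -0.035]
wrist_force: [0.1, 0.3, -0.1]
finger_gap: 0.016
```

Run:
```python
from h import *
s=get_state(); q=s["tcp_rot"]; print(s["tool_pos"],s["t"],s["wrist_force"],R.from_quat([q[1],q[2],q[3],q[0]]).as_matrix().round(3)[:,0])
a=cam("top");b=cam("scene")
im=np.zeros((600,800,3),np.uint8)
im[:,:400]=crop(a,70,125,133,100,3)[:300,:400].repeat(1,0) if 0 else 0
im[:300,:420]=crop(a,70,120,140,100,3); im[:600,420:]=crop(b,180,110,95,150,4)
cv2.imwrite("pics/g3.png",im)
```

```text
[0.62802634 0.08999362 0.0796959 ] 5.9167 [ 0.11832072  0.27438005 -0.13173045] [-0.258  0.959 -0.114]
```

View pics/g3.png

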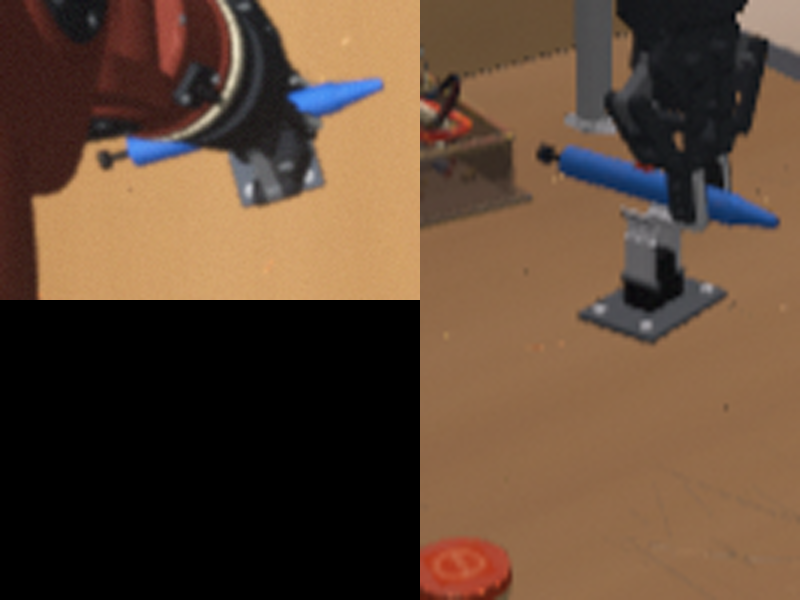

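The pump is level over the clip: tail knob at (545,152), nozzle at (778,222), with the funnel under its middle. Now I'll press it in.

Call:
play_rows(commands=[{"fingers": 1,"delta_pos": [0.004,0.007,-0.05],"turn": [0,0,0]},{"fingers": 1,"delta_pos": [0.004,0.007,-0.09],"turn": [0,0,0]},{"fingers": 1,"delta_pos": [0.004,0.007,-0.12],"turn": [0,0,0]},{"fingers": 1,"delta_pos": [0.004,0.007,-0.15],"turn": [0,0,0]},{"fingers": 1,"delta_pos": [0.004,0.007,-0.18],"turn": [0,0,0]},{"fingers": 1,"delta_pos": [0.004,0.007,-0.195],"turn": [0,0,0]},{"fingers": 1,"delta_pos": [0.004,0.007,-0.195],"turn": [0,0,0]}])

```text
t: 6.6
tool_pos: [0.6307, 0.0911, 0.043]
tcp_rot: [0.047, 0.607, 0.793, -0.034]
wrist_force: [-6.3, -4.6, 24.1]
finger_gap: 0.0162
```

Run:
```python
from h import *
s=get_state(); print(s["tool_pos"],s["wrist_force"],s["wrist_torque"],s["finger_gap"])
b=cam("scene")
cv2.imwrite("pics/g4.png",crop(b,180,110,110,110,5))
```

```text
[0.63065801 0.09110315 0.04303278] [-6.3476851  -4.59224005 24.07945201] [-0.82531423  1.30190054 -0.0183333 ] 0.01617615921219187
```

View pics/g4.png

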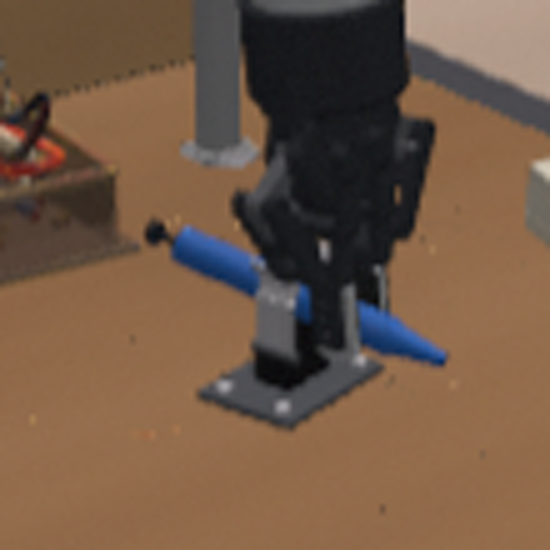

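Nozzle side is in, but the tail is about 6° high (knob (155,233), nozzle (443,358) in the crop). I'll rotate the tail down, release, then push on the tail half.

Call:
play_rows(commands=[{"fingers": 1,"delta_pos": [0,0,0],"turn": [-0.1,-0.03,0]},{"fingers": 1,"delta_pos": [0,0,0],"turn": [-0.2,-0.055,0]},{"fingers": 1,"delta_pos": [0,0,0],"turn": [-0.29,-0.08,0]},{"fingers": 1,"delta_pos": [0,0,0],"turn": [-0.29,-0.08,0]}])

```text
t: 6.98
tool_pos: [0.6318, 0.0903, 0.0441]
tcp_rot: [0.11, 0.603, 0.786, -0.081]
wrist_force: [-3.0, -10.3, 24.7]
finger_gap: 0.0157
```

```bash
cat >> h.py <<'E'
def tilt():
    b=cam("scene"); im=b["frame"]
    m=blue(b); w=np.zeros_like(m); w[130:215,195:290]=255; m&=w
    ys,xs=np.nonzero(m); print("blue ends L",xs.min(),ys[xs==xs.min()].mean(),"R",xs.max(),ys[xs==xs.max()].mean())
    t=np.array([.6198,.1242,.05]);d=np.array([-.262,.965,0])
    print("level seated body end, nozzle:",proj(b,[t+d*.068,t-d*.088]).round(1).tolist())
E
python3 - <<'E'
from h import *
s=get_state(); print(s["tool_pos"],s["wrist_force"],s["wrist_torque"],s["finger_gap"]); tilt()
E
```

```text
[0.63178129 0.09027177 0.04412243] [ -3.03979773 -10.32726829  24.74114064] [-2.53235124  0.40986268 -0.15125055] 0.015682548869826785
blue ends L 215 160.0 R 268 179.5
level seated body end, nozzle: [[215.9, 161.3], [267.9, 178.2]]
```

Call:
play_rows(commands=[{"fingers": 0,"delta_pos": [0,0,0],"turn": [0,0,0]},{"fingers": 0,"delta_pos": [0,0,0],"turn": [0,0,0]},{"fingers": 0,"delta_pos": [0,0,0],"turn": [0,0,0]},{"fingers": 0,"delta_pos": [0,0,0],"turn": [0,0,0]},{"fingers": 0,"delta_pos": [0,0,0.2],"turn": [0,0,0]},{"fingers": 0,"delta_pos": [0,0,0.36],"turn": [0.26,0.07,0]},{"fingers": 0,"delta_pos": [0,0,0.36],"turn": [0.51,0.14,0]},{"fingers": 0,"delta_pos": [0,0,0.36],"turn": [0.51,0.14,0]}])

```text
t: 7.7
tool_pos: [0.632, 0.09, 0.1153]
tcp_rot: [-0.0, 0.609, 0.793, 0.004]
wrist_force: [0.2, -0.4, 0.1]
finger_gap: 0.0427
```

Run:
```python
from h import *
s=get_state(); q=s["tcp_rot"]; print(s["tool_pos"],s["wrist_force"],s["finger_gap"],R.from_quat([q[1],q[2],q[3],q[0]]).as_matrix().round(3)); tilt()
```

```text
[0.63202165 0.09002725 0.1153131 ] [ 0.16370336 -0.38071239  0.08251919] 0.04267586303480927 [[-0.258  0.966  0.004]
 [ 0.966  0.258  0.006]
 [ 0.005  0.006 -1.   ]]
blue ends L 215 161.5 R 268 178.0
level seated body end, nozzle: [[215.9, 161.3], [267.9, 178.2]]
```

Level and seated by pixels. One quick touch on the tail half with shut fingers will confirm it.

Call:
play_rows(commands=[{"fingers": 1,"delta_pos": [-0.11,0.355,0],"turn": [0,0,0]},{"fingers": 1,"delta_pos": [-0.11,0.355,0],"turn": [0,0,0]},{"fingers": 1,"delta_pos": [-0.11,0.355,0],"turn": [0,0,0]},{"fingers": 1,"delta_pos": [-0.11,0.355,-0.1],"turn": [0,0,0]},{"fingers": 1,"delta_pos": [-0.11,0.355,-0.18],"turn": [0,0,0]},{"fingers": 1,"delta_pos": [-0.11,0.355,-0.21],"turn": [0,0,0]},{"fingers": 1,"delta_pos": [-0.11,0.355,-0.235],"turn": [0,0,0]},{"fingers": 1,"delta_pos": [-0.11,0.355,-0.235],"turn": [0,0,0]}])

```text
t: 8.42
tool_pos: [0.6064, 0.165, 0.0651]
tcp_rot: [-0.001, 0.607, 0.795, 0.0]
wrist_force: [-2.2, 6.2, 7.3]
finger_gap: 0.0001
```

Call:
play_rows(commands=[{"fingers": 1,"delta_pos": [0,0,0.2],"turn": [0,0,0]},{"fingers": 1,"delta_pos": [0,0,0.3],"turn": [0,0,0]},{"fingers": 0,"delta_pos": [0,0,0.3],"turn": [0,0,0]},{"fingers": 0,"delta_pos": [0,0,0.3],"turn": [0,0,0]},{"fingers": 0,"delta_pos": [0,0,0.3],"turn": [0,0,0]}])

```text
t: 8.83
tool_pos: [0.6065, 0.1629, 0.1246]
tcp_rot: [-0.0, 0.608, 0.794, -0.001]
wrist_force: [-0.7, 0.6, -0.1]
finger_gap: 0.0354
```

Run:
```python
from h import *
s=get_state(); print(s["tool_pos"],s["wrist_force"],s["finger_gap"]); tilt()
a=cam("top");b=cam("scene")
im=np.zeros((550,800,3),np.uint8); im[:,:500]=crop(b,190,120,100,110,5); im[:300,500:]=crop(a,80,120,100,100,3)
cv2.imwrite("pics/g5.png",im)
```

```text
[0.60645182 0.16293344 0.12463718] [-0.66904364  0.64316787 -0.10249081] 0.035446579429058385
blue ends L 215 163.5 R 266 173.5
level seated body end, nozzle: [[215.9, 161.3], [267.9, 178.2]]
```

View pics/g5.png

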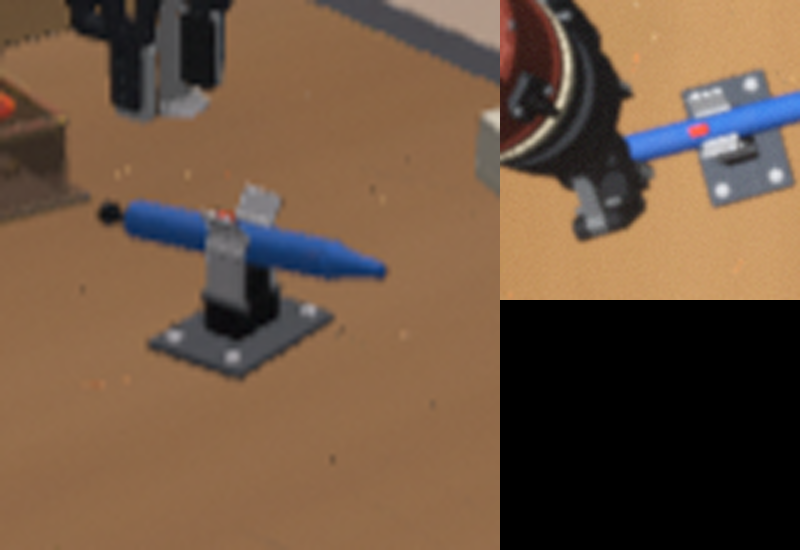

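The push tipped the tail slightly low (~3–4°: knob (110,212), nozzle (385,270)). A gentle push on the nozzle half will level it and seat both sides.

Call:
play_rows(commands=[{"fingers": 1,"delta_pos": [0.117,-0.378,0],"turn": [0,0,0]},{"fingers": 1,"delta_pos": [0.117,-0.378,0],"turn": [0,0,0]},{"fingers": 1,"delta_pos": [0.117,-0.378,-0.1],"turn": [0,0,0]},{"fingers": 1,"delta_pos": [0.117,-0.378,-0.2],"turn": [0,0,0]},{"fingers": 1,"delta_pos": [0.117,-0.378,-0.2],"turn": [0,0,0]},{"fingers": 1,"delta_pos": [0.117,-0.378,-0.2],"turn": [0,0,0]}])

```text
t: 9.48
tool_pos: [0.6293, 0.0872, 0.0843]
tcp_rot: [-0.001, 0.608, 0.794, -0.001]
wrist_force: [-0.3, 0.3, 0.6]
finger_gap: 0.0001
```

Target TCP z ≈ 0.069, reached in small steps.

Call:
play_rows(commands=[{"fingers": 1,"delta_pos": [0,0,-0.03],"turn": [0,0,0]},{"fingers": 1,"delta_pos": [0,0,-0.05],"turn": [0,0,0]},{"fingers": 1,"delta_pos": [0,0,-0.065],"turn": [0,0,0]},{"fingers": 1,"delta_pos": [0,0,-0.075],"turn": [0,0,0]},{"fingers": 1,"delta_pos": [0,0,-0.075],"turn": [0,0,0]}])

```text
t: 9.9
tool_pos: [0.6305, 0.0875, 0.0705]
tcp_rot: [-0.0, 0.608, 0.794, -0.0]
wrist_force: [-0.0, -0.4, 0.1]
finger_gap: -0.0001
```

Run:
```python
from h import *
tilt()
```

```text
blue ends L 215 161.0 R 266 178.5
level seated body end, nozzle: [[215.9, 161.3], [267.9, 178.2]]
```

Call:
play_rows(commands=[{"fingers": 1,"delta_pos": [0,0,0.2],"turn": [0,0,0]},{"fingers": 0,"delta_pos": [0,0,0.27],"turn": [0,0,0]},{"fingers": 0,"delta_pos": [-0.106,0.376,0.27],"turn": [0,0,0]},{"fingers": 0,"delta_pos": [-0.106,0.376,0.27],"turn": [0,0,0]},{"fingers": 0,"delta_pos": [-0.106,0.376,0.27],"turn": [0,0,0]},{"fingers": 0,"delta_pos": [-0.106,0.376,0.27],"turn": [0,0,0]}])

```text
t: 10.45
tool_pos: [0.609, 0.1644, 0.1252]
tcp_rot: [0.0, 0.607, 0.795, 0.0]
wrist_force: [-0.5, -1.5, -0.5]
finger_gap: 0.0429
```

Run:
```python
from h import *
s=get_state(); print(s["tool_pos"],s["wrist_force"],s["finger_gap"]); tilt()
a=cam("top"); m=blue(a); m[:130]=0;m[:,215:]=0;m[200:]=0;ys,xs=np.nonzero(m)
P=np.c_[xs,ys]; W=plane(a,P,.05)[:,:2].astype(np.float32); l=cv2.fitLine(W,cv2.DIST_L2,0,1e-4,1e-4).ravel(); print(l,W[xs.argmax()])
n=np.array([-l[1],l[0]]); print("axis offset from clip",(l[2:]-[.6198,.1242])@n, np.degrees(np.arctan2(l[1],l[0])))
```

```text
[0.60904018 0.16435883 0.12521266] [-0.46578851 -1.45075917 -0.49698991] 0.04285085351612658
blue ends L 215 161.0 R 266 178.5
level seated body end, nozzle: [[215.9, 161.3], [267.9, 178.2]]
[ 0.20628195 -0.9784926   0.62293583  0.11492074] [0.63868    0.04299575]
axis offset from clip 0.0011542432592966199 -78.09544
```

Call:
play_rows(commands=[{"fingers": 0,"delta_pos": [0,0,-0.2],"turn": [0,0,0]},{"fingers": 0,"delta_pos": [0,0,-0.35],"turn": [0,0,0]},{"fingers": 0,"delta_pos": [0,0,-0.41],"turn": [0,0,0]},{"fingers": 0,"delta_pos": [0,0,-0.41],"turn": [0,0,0]},{"fingers": 1,"delta_pos": [0,0,-0.41],"turn": [0,0,0]},{"fingers": 1,"delta_pos": [0,0,-0.41],"turn": [0,0,0]},{"fingers": 1,"delta_pos": [0,0,-0.41],"turn": [0,0,0]},{"fingers": 1,"delta_pos": [0,0,-0.41],"turn": [0,0,0]},{"fingers": 1,"delta_pos": [0,0,-0.41],"turn": [0,0,0]},{"fingers": 1,"delta_pos": [0,0,-0.41],"turn": [0,0,0]}], newtons=120)

```text
t: 11.38
tool_pos: [0.611, 0.1625, 0.0442]
tcp_rot: [0.001, 0.608, 0.794, 0.001]
wrist_force: [1.8, -0.5, 7.1]
finger_gap: 0.0152
```

Call:
play_rows(commands=[{"fingers": 1,"delta_pos": [0,0,0],"turn": [-0.1,-0.03,0]},{"fingers": 1,"delta_pos": [0,0,0.03],"turn": [-0.2,-0.055,0]},{"fingers": 1,"delta_pos": [0,0,0.06],"turn": [-0.24,-0.065,0]},{"fingers": 1,"delta_pos": [0,0,0.1],"turn": [-0.24,-0.065,0]},{"fingers": 1,"delta_pos": [0,0,0.15],"turn": [-0.24,-0.065,0]},{"fingers": 1,"delta_pos": [0,0,0.25],"turn": [-0.24,-0.065,0]},{"fingers": 1,"delta_pos": [0,0,0.4],"turn": [-0.24,-0.065,0]},{"fingers": 1,"delta_pos": [0,0,0.55],"turn": [-0.24,-0.065,0]},{"fingers": 1,"delta_pos": [0,0,0.6],"turn": [-0.24,-0.065,0]},{"fingers": 1,"delta_pos": [0,0,0.6],"turn": [-0.24,-0.065,0]}])

```text
t: 12.22
tool_pos: [0.6114, 0.1625, 0.1668]
tcp_rot: [0.051, 0.607, 0.792, -0.035]
wrist_force: [0.4, -0.0, -1.3]
finger_gap: 0.0156
```

Run:
```python
from h import *
s=get_state(); q=s["tcp_rot"];M=R.from_quat([q[1],q[2],q[3],q[0]]).as_matrix(); print(s["tool_pos"],s["wrist_force"],s["finger_gap"],M[:,0].round(3))
a=cam("top");b=cam("scene")
im=np.zeros((600,800,3),np.uint8); im[:,:500]=crop(b,180,70,125,150,4); im[:400,500:]=crop(a,60,110,75,100,4); 
im=np.zeros((600,800,3),np.uint8); im[:,:440]=crop(b,180,70,110,150,4); im[:270,440:]=crop(a,70,110,120,90,3)
cv2.imwrite("pics/g6.png",im)
```

```text
[0.61140182 0.16251415 0.16682278] [ 0.40271741 -0.04657264 -1.30104691] 0.01562953931389957 [-0.258  0.958 -0.124]
```

View pics/g6.png

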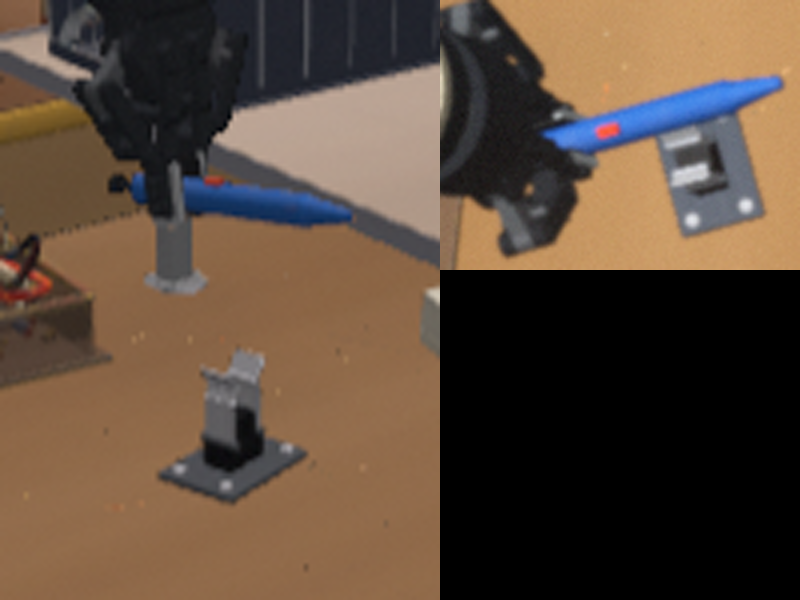

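Run:
```python
from h import *
a=cam("top");b=cam("scene")
def tri(pa,pb):
    r=[]
    for c,p in((a,pa),(b,pb)):
        d=c["R"]@np.array([(p[0]-c["cx"])/c["f"],(p[1]-c["cy"])/c["f"],1]); r.append((c["xyz"],d/np.linalg.norm(d)))
    A=sum(np.eye(3)-np.outer(d,d) for o,d in r); B=sum((np.eye(3)-np.outer(d,d))@o for o,d in r); x=np.linalg.solve(A,B)
    return x
n=tri((183.2,137.2),(267.4,123.9)); print("nozzle",n)
s=get_state(); g=s["tool_pos"]+[0,0,.0072]; v=g-n; print(v,np.linalg.norm(v),"tail elev",np.degrees(np.arcsin(v[2]/np.linalg.norm(v))),"head",np.degrees(np.arctan2(v[1],v[0])))
d=v/np.linalg.norm(v); print("tail pred",proj(b,n+d*.176)," obs 209.5,116")
```

```text
nozzle [0.64130171 0.04369602 0.18327523]
[-0.03283293  0.11844186 -0.01487957] 0.12380579955577317 tail elev -6.902763817962087 head 105.4937533256482
tail pred [[206.71999894 116.23036059]]  obs 209.5,116
```

Pump is clear of the clip, held by its tail half, and moved rigidly with the tool (same 7° tilt). I'll level it and swing it round to the holster.

Call:
play_rows(commands=[{"fingers": 1,"delta_pos": [0,0,0],"turn": [0.24,0.065,0]},{"fingers": 1,"delta_pos": [0,0,0],"turn": [0.24,0.065,0]}])

```text
t: 12.58
tool_pos: [0.6092, 0.1612, 0.1612]
tcp_rot: [-0.003, 0.609, 0.793, 0.001]
wrist_force: [0.2, -0.5, -0.9]
finger_gap: 0.0154
```

Call:
play_rows(commands=[{"fingers": 1,"delta_pos": [-0.1,-0.16,0],"turn": [0,0,0.22]},{"fingers": 1,"delta_pos": [-0.2,-0.32,0],"turn": [0,0,0.45]},{"fingers": 1,"delta_pos": [-0.285,-0.477,0],"turn": [0,0,0.68]},{"fingers": 1,"delta_pos": [-0.285,-0.477,0],"turn": [0,0,0.759]}])

```text
t: 12.92
tool_pos: [0.5484, 0.0627, 0.1612]
tcp_rot: [-0.002, 0.446, 0.895, -0.003]
wrist_force: [1.1, -0.5, -0.5]
finger_gap: 0.0155
```

Call:
play_rows(commands=[{"fingers": 1,"delta_pos": [-0.1,-0.16,0],"turn": [0,0,0.22]},{"fingers": 1,"delta_pos": [-0.2,-0.32,0],"turn": [0,0,0.45]},{"fingers": 1,"delta_pos": [-0.285,-0.477,0],"turn": [0,0,0.68]},{"fingers": 1,"delta_pos": [-0.285,-0.477,0],"turn": [0,0,0.759]}])

```text
t: 13.25
tool_pos: [0.4917, -0.0323, 0.1615]
tcp_rot: [-0.002, 0.269, 0.963, -0.002]
wrist_force: [0.8, 0.2, -0.6]
finger_gap: 0.0153
```

Call:
play_rows(commands=[{"fingers": 1,"delta_pos": [-0.1,-0.16,0],"turn": [0,0,0.22]},{"fingers": 1,"delta_pos": [-0.2,-0.32,0],"turn": [0,0,0.45]},{"fingers": 1,"delta_pos": [-0.285,-0.477,0],"turn": [0,0,0.68]},{"fingers": 1,"delta_pos": [-0.285,-0.477,0],"turn": [0,0,0.759]}])

```text
t: 13.58
tool_pos: [0.4354, -0.127, 0.1617]
tcp_rot: [-0.002, 0.083, 0.997, -0.001]
wrist_force: [0.8, -0.0, -0.3]
finger_gap: 0.0152
```

Call:
play_rows(commands=[{"fingers": 1,"delta_pos": [-0.1,-0.16,0],"turn": [0,0,0.22]},{"fingers": 1,"delta_pos": [-0.2,-0.32,0],"turn": [0,0,0.45]},{"fingers": 1,"delta_pos": [-0.285,-0.477,0],"turn": [0,0,0.68]},{"fingers": 1,"delta_pos": [-0.285,-0.477,0],"turn": [0,0,0.759]},{"fingers": 1,"delta_pos": [-0.285,-0.477,0],"turn": [0,0,0.759]},{"fingers": 1,"delta_pos": [-0.285,-0.477,0],"turn": [0,0,0.759]}])

```text
t: 14.08
tool_pos: [0.3808, -0.2189, 0.162]
tcp_rot: [-0.001, -0.103, 0.995, 0.0]
wrist_force: [-1.1, 0.5, -0.9]
finger_gap: 0.0159
```

Run:
```python
from h import *
s=get_state(); q=s["tcp_rot"];M=R.from_quat([q[1],q[2],q[3],q[0]]).as_matrix(); print(s["t"],s["tool_pos"],s["wrist_force"],M.round(3).tolist(),np.degrees(np.arctan2(-M[1,0],-M[0,0])))
```

```text
14.0833 [ 0.38080678 -0.21888791  0.16200636] [-1.13672707  0.53458706 -0.87654594] [[-0.979, -0.206, -0.002], [-0.206, 0.979, 0.0], [0.002, 0.001, -1.0]] 11.878946827412246
```

Call:
play_rows(commands=[{"fingers": 1,"delta_pos": [0,0,-0.2],"turn": [0,0,0]},{"fingers": 1,"delta_pos": [0,0,-0.4],"turn": [0,0,0]},{"fingers": 1,"delta_pos": [0,0,-0.6],"turn": [0,0,0]},{"fingers": 1,"delta_pos": [0,0,-0.63],"turn": [0,0,0]},{"fingers": 1,"delta_pos": [0,0,-0.63],"turn": [0,0,0]},{"fingers": 1,"delta_pos": [0,0,-0.63],"turn": [0,0,0]}])

```text
t: 14.58
tool_pos: [0.382, -0.2186, 0.0376]
tcp_rot: [-0.0, -0.105, 0.994, 0.0]
wrist_force: [0.9, -0.5, -1.0]
finger_gap: 0.0153
```

Run:
```python
from h import *
s=get_state(); q=s["tcp_rot"];M=R.from_quat([q[1],q[2],q[3],q[0]]).as_matrix(); print(s["t"],s["tool_pos"],s["wrist_force"])
a=cam("top");b=cam("scene")
h=-M[:,0]; g=s["tool_pos"]-M[:,2]*.0072
print("pred nozzle",g+h*.124, proj(a,g+h*.124),proj(b,g+h*.124))
m=blue(a); m[:190]=0;m[300:]=0;m[:,:300]=0;m[:,345:]=0;ys,xs=np.nonzero(m);k=ys<ys.min()+28
W=plane(a,np.c_[xs,ys][k],.042)[:,:2].astype(np.float32); l=cv2.fitLine(W,cv2.DIST_L2,0,1e-4,1e-4).ravel(); print("line",l,np.degrees(np.arctan(l[1]/l[0])),"tip px",xs[ys==ys.min()].mean(),ys.min())
im=np.zeros((600,800,3),np.uint8); im[:500,:400]=crop(a,280,170,80,100,5); im[:500,400:]=crop(b,230,190,80,100,5)
cv2.imwrite("pics/g7.png",im)
```

```text
14.5833 [ 0.38203889 -0.21864405  0.03756785] [ 0.88438175 -0.51473402 -1.03683849]
pred nozzle [ 0.50328369 -0.19263696  0.04472118] [[323.23825851 223.14434672]] [[290.83447534 243.26316237]]
line [ 0.97719425  0.21234748  0.4712353  -0.20096026] 12.259955 tip px 324.5 224
```

View pics/g7.png

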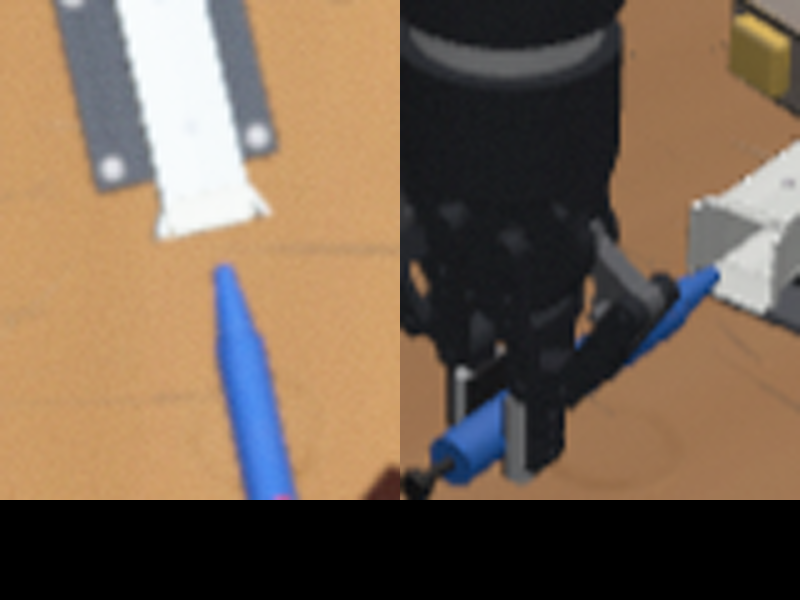

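Nozzle at (222,268) in the top crop lies in front of the mouth, about 1 mm right of its axis and 3 mm high. I'll correct and start inserting.

Call:
play_rows(commands=[{"fingers": 1,"delta_pos": [0,0.005,-0.014],"turn": [0,0,0]},{"fingers": 1,"delta_pos": [0,0.005,-0.014],"turn": [0,0,0]},{"fingers": 1,"delta_pos": [0.075,0.021,-0.014],"turn": [0,0,0]},{"fingers": 1,"delta_pos": [0.15,0.037,-0.014],"turn": [0,0,0]},{"fingers": 1,"delta_pos": [0.225,0.053,-0.014],"turn": [0,0,0]},{"fingers": 1,"delta_pos": [0.225,0.053,-0.014],"turn": [0,0,0]}])

```text
t: 15.18
tool_pos: [0.4294, -0.209, 0.0349]
tcp_rot: [0.002, -0.106, 0.994, -0.001]
wrist_force: [0.4, 0.3, -0.7]
finger_gap: 0.0155
```

Call:
play_rows(commands=[{"fingers": 1,"delta_pos": [0.08,0.017,0],"turn": [0,0,0]},{"fingers": 1,"delta_pos": [0.16,0.034,0],"turn": [0,0,0]},{"fingers": 1,"delta_pos": [0.24,0.051,0],"turn": [0,0,0]},{"fingers": 1,"delta_pos": [0.29,0.062,0],"turn": [0,0,0]},{"fingers": 1,"delta_pos": [0.29,0.062,0],"turn": [0,0,0]}])

```text
t: 15.6
tool_pos: [0.4861, -0.1962, 0.0344]
tcp_rot: [0.001, -0.106, 0.994, -0.0]
wrist_force: [0.5, -1.0, -0.6]
finger_gap: 0.0155
```

Call:
play_rows(commands=[{"fingers": 1,"delta_pos": [0.015,0.003,0],"turn": [0,0,0]},{"fingers": 1,"delta_pos": [0.03,0.0064,0],"turn": [0,0,0]},{"fingers": 1,"delta_pos": [0.045,0.0096,0],"turn": [0,0,0]},{"fingers": 1,"delta_pos": [0.055,0.0118,0],"turn": [0,0,0]},{"fingers": 1,"delta_pos": [0.055,0.0118,0],"turn": [0,0,0]}])

```text
t: 16.02
tool_pos: [0.4956, -0.1938, 0.034]
tcp_rot: [0.0, -0.105, 0.994, -0.0]
wrist_force: [-0.6, 0.1, 3.0]
finger_gap: 0.0158
```

Call:
play_rows(commands=[{"fingers": 1,"delta_pos": [0.01,0.002,0],"turn": [0,0,0]},{"fingers": 1,"delta_pos": [0.02,0.0043,0],"turn": [0,0,0]},{"fingers": 1,"delta_pos": [0.02,0.0043,0],"turn": [0,0,0]}])

```text
t: 16.27
tool_pos: [0.4969, -0.1933, 0.0337]
tcp_rot: [-0.003, -0.105, 0.994, -0.0]
wrist_force: [-12.0, -4.7, 9.7]
finger_gap: 0.0154
```

Call:
play_rows(commands=[{"fingers": 1,"delta_pos": [0.01,0.0021,0],"turn": [0,0,0]},{"fingers": 1,"delta_pos": [0.01,0.0021,0],"turn": [0,0,0]},{"fingers": 1,"delta_pos": [0.01,0.0021,0],"turn": [0,0,0]}])

```text
t: 16.52
tool_pos: [0.497, -0.1932, 0.0336]
tcp_rot: [-0.004, -0.105, 0.995, -0.001]
wrist_force: [-20.7, -6.7, 14.4]
finger_gap: 0.0152
```

Run:
```python
from h import *
s=get_state(); print(s["tool_pos"],s["wrist_force"],s["finger_gap"])
a=cam("top");b=cam("scene")
im=np.zeros((600,800,3),np.uint8); im[:600,:400]=crop(a,280,150,80,120,5); im[:600,400:]=crop(b,240,170,80,120,5)
cv2.imwrite("pics/g8.png",im)
```

```text
[ 0.49700584 -0.19324756  0.0336379 ] [-20.69410762  -6.67225485  14.35296387] 0.015230916219476597
```

View pics/g8.png

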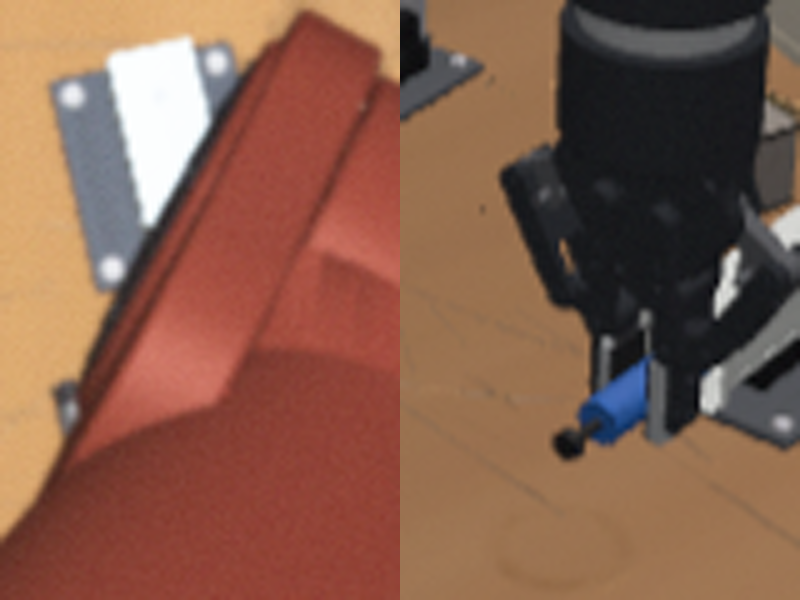

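The stop is hard: 20 N and no further travel, within 2 mm of where the back wall should be. I'll release, retreat up and back, and check how far the pump stands out.

Call:
play_rows(commands=[{"fingers": 0,"delta_pos": [-0.005,-0.001,0],"turn": [0,0,0]},{"fingers": 0,"delta_pos": [-0.005,-0.001,0],"turn": [0,0,0]},{"fingers": 0,"delta_pos": [-0.005,-0.001,0],"turn": [0,0,0]},{"fingers": 0,"delta_pos": [-0.005,-0.001,0],"turn": [0,0,0]},{"fingers": 0,"delta_pos": [-0.005,-0.001,0.2],"turn": [0,0,0]},{"fingers": 0,"delta_pos": [-0.005,-0.001,0.5],"turn": [0,0,0]},{"fingers": 0,"delta_pos": [-0.005,0.3,0.8],"turn": [0,0,0]},{"fingers": 0,"delta_pos": [-0.2,0.7,0.8],"turn": [0,0,0]},{"fingers": 0,"delta_pos": [-0.4,1,0.8],"turn": [0,0,0]},{"fingers": 0,"delta_pos": [-0.4,1,0.8],"turn": [0,0,0]}])

```text
t: 17.45
tool_pos: [0.4525, -0.0555, 0.1806]
tcp_rot: [0.001, -0.105, 0.994, -0.0]
wrist_force: [0.9, 1.3, -0.0]
finger_gap: 0.0429
```

Call:
play_rows(commands=[{"fingers": 0,"delta_pos": [-0.2,0.4,0],"turn": [0,0,0]},{"fingers": 0,"delta_pos": [-0.3,0.6,0],"turn": [0,0,0]},{"fingers": 0,"delta_pos": [-0.3,0.6,0],"turn": [0,0,0]},{"fingers": 0,"delta_pos": [-0.3,0.6,0],"turn": [0,0,0]},{"fingers": 0,"delta_pos": [-0.3,0.6,0],"turn": [0,0,0]}])

```text
t: 17.87
tool_pos: [0.3912, 0.0656, 0.1798]
tcp_rot: [0.0, -0.107, 0.994, 0.0]
wrist_force: [-0.1, -0.0, -0.7]
finger_gap: 0.043
```

Run:
```python
from h import *
s=get_state(); print(s["tool_pos"],s["wrist_force"],s["t"])
a=cam("top");b=cam("scene")
m=blue(a); m[:190]=0;m[300:]=0;m[:,:300]=0;m[:,345:]=0;ys,xs=np.nonzero(m)
W=plane(a,np.c_[xs,ys],.0395)[:,:2].astype(np.float32); l=cv2.fitLine(W,cv2.DIST_L2,0,1e-4,1e-4).ravel();print(l,np.degrees(np.arctan(l[1]/l[0])))
h=np.array([.9778,.2096]); print("body along-from-mouth range",((W-[.532,-.187])@h).min(),((W-[.532,-.187])@h).max(),"lat",((W-[.5833,-.1754])@[-.2096,.9778]).mean())
im=np.zeros((600,800,3),np.uint8); im[:600,:400]=crop(a,280,150,80,120,5); im[:600,400:]=crop(b,240,170,80,120,5)
cv2.imwrite("pics/g9.png",im)
```

```text
[0.39121169 0.06559203 0.17981146] [-0.06569231 -0.04429998 -0.72710724] 17.8667
[ 0.9829899   0.18365972  0.4921726  -0.19385944] 10.583
body along-from-mouth range -0.06598474783840182 -0.015131618141555813 lat 0.0010506542974889376
```

View pics/g9.png

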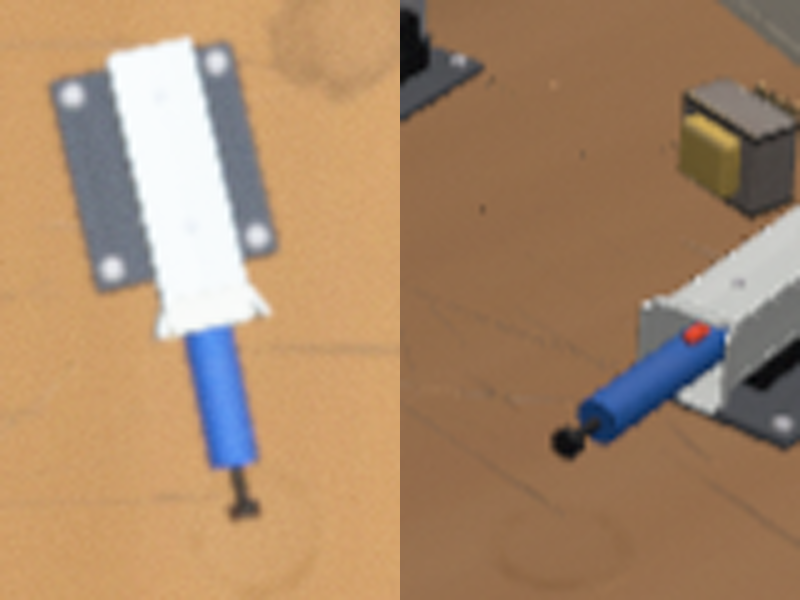

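Run:
```python
from h import *
c=cam("top"); b=c["frame"]; h=cv2.cvtColor(b,cv2.COLOR_RGB2HSV); m=cv2.inRange(h,(0,150,100),(8,255,255)); m[:270]=0;m[:,:230]=0;m[:,280:]=0; print("tin px",np.argwhere(m).mean(0)[::-1] if m.any() else "hidden")
print(close_job())
```

```text
tin px [252.99576271 299.47457627]
the job is handed in; nothing more can be done
None
```

The pump is back in the bare-metal holster nozzle first and fully home, and I handed the job in at about 18 s of the 72 s allowed. `close_job()` gives no verdict.

I drew the pump out by its nozzle half, pressed it into the spring clip and let go. I then took it by its tail half, lifted it out, turned it round and pushed it into the sleeve until it stopped at about 20 N with no further travel.

**Last checks:**
- **In the holster:** the blue body ends 66 mm outside the mouth, as expected when fully home. The pump is about 1 mm off the sleeve's centre line and within about 1.5° of its direction. The gripper is open and well clear.
- **In the clip:** my test push on the tail half tipped the pump about 3–4°. A light push on the nozzle half levelled it again, and it matched the expected seated position within about 2 pixels (2–4 mm) before I took it.
- **Along the clip:** the pump sat about 5 mm toward its tail end, well inside the 30 mm allowed.
- **Bystanders:** the tin is at its starting pixel. The transformer looked undisturbed in the last picture. I did not measure the tape at the end, but the arm never came near it.

**One disagreement:** the gripper read a gap of 15–17 mm on the 19 mm rod throughout. I put that down to soft pads, since the grip never slipped noticeably in the second grasp. In the first grasp the pump did pivot about 5–6° in the fingers, and I corrected for that.

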